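Let the antenna boom out to its last hole

ROBOT

A 7-joint arm with a two-finger parallel gripper is mounted at the origin on the work surface. World frame = base frame: x ahead of the robot, y to its left, z up, the work surface at z = 0. Lengths are in m, angles in degrees, forces in N, time in s.
With the tool pointing down it reaches from about 0.4 to 0.925 m from the base axis. Payload 4.1 kg.
Tool frame: the origin (TCP) lies on the centre line of the jaws, within the pads' length; the fingertips stand arm.nose_length ahead of it and the grasp point (between the pads) lies 2 mm behind it (arm.nose_length is the distance from the TCP to the fingertips, in m); z points along the fingers, y is the direction in which the jaws open and shut (so a half turn about z gives the same grasp; the last joint's range is limited). The gripper opens to 85 mm and grips with 20 to 120 N. Pads are 22 mm wide; open, the fingers measure 114 mm over their backs; the gripper's body (76 mm by 85 mm) begins 54 mm behind the grasp point. The pads swing forward as they close: fully open they stand 13 mm farther back than shut.
Start: joints at [66.75, 22.827, 2.584, 88.041, -1.071, 69.15, -2.905], TCP at [0.196, -0.62, 0.248] pointing down, gripper open.
Joint ranges: [-161.44, 161.44], [-28.35, 127.94], [-78.24, 83.42], [0, 140.83], [-78.03, 258.03], [13.02, 114.36], [-168.23, 168.23]. Speed limits (degrees/s): [147.25, 147.25, 180, 180, 180, 180, 180].

INTERFACE

Orientations are given as a 3x3 rotation matrix whose columns are the frame's x, y, z axes.
In Python, from station import arm gives the robot as it stands.
- The arm moves only by the tool step_arm, never from a script. Its argument "rows" is a list of rows, each an object with "delta_pos": the shift along the tool's x, y, z in units of 25 mm (1.0 is 25 mm), a list of three; "yaw": the turn about the tool's z in units of 8 degrees (1.0 is 8 degrees). A call has exactly 5 rows; each row is the pose to reach, as a shift and turn from the pose measured when the call began, along the tool's axes at that moment; what a row does not reach only later rows make up. A row lasts 1/10 s, in which the tool goes at most 50 mm and 8.59 degrees, less where a joint would pass 70% of its speed; a pose out of reach is approached as far as the arm can. A call with a gripper value outside its range is refused whole. "jaw" is the closure, from -1 (fully open) to 1 (shut), set as the call begins (left out, the last holds). The fingers move at their own pace and stop on an object; the grip force is fixed at half the most. Time passes only in rows, so rows that repeat a pose let the fingers close, or fill a call up. It gives the time, the measured TCP pose, the force and the opening at its end, in the units of the state.
- arm.sense(): the state, without advancing time (a new reading comes with each control period).
- arm.snapshot(name): name is "side" or "top" or "wrist"; returns (picture, depth): 480x640x3 uint8, red, green, blue; 480x640 float32, m along the optical axis (not along the pixel's ray), 0 where there is no reading.
- arm.calibration(name): a dict with "intrinsics" (3x3 intrinsics, pixels), "view" (4x4, takes a point from world to camera coordinates). Camera axes: x right, y up, looking along -z (the intrinsics and any distortion apply to the point x, -y, -z); pixel columns grow to the right and rows downward; lengths in m; the calibration is good to about 2 mm. A picture is of the moment at which its call begins: read the wrist's pose just before it. calibration takes no time and is no camera call; for the wrist camera it gives the pose at the moment of the call.
- arm.finish_job(): hands the job in, once; it reports no verdict.
The state is a dict: "clock": time; "joint_positions": joint angles; "joint_vel": joint speeds; "joint_torque": joint torques, N m; "position": TCP position; "eef_rot": TCP orientation; "ft_force": force on the tool from outside, world axes, zero at the start; "ft_torque": the same for the moment, N m; "gripper_width": opening from 0.0 (shut) to 1.0 (fully open).
Only numpy, scipy, OpenCV 4.12 (cv2) and the standard library are available. Lean on these libraries where they do the work, as an engineer would, in place of code of your own. Each camera call takes 0.05 s, during which the arm holds its last target.

TASK

Bring the measuring antenna closer to the mouse under test: let the telescopic boom of the antenna stand out to its last hole. At each hole press the spring button flush and slide the outer tube until the button pops out again; finish with the button standing fully out through the last hole, the one nearest the tube's rear end. The stand only stands by its own weight and is lined up with the turntable, so handle it gently enough that it does not shift or tip, and leave everything else on the bench where it is.

Things in the scene. Friction and masses are not known exactly. Their poses are not given: they have to be found in the camera images.
- stand: Antenna stand, 2.4 kg in all, loose on the bench: grey steel foot 200 x 280 x 6 mm, 30 mm square post, black 50 mm cross clamp carrying the level boom, whose centre line is 150 mm above the bench. Origin: on the bench under the post. z up; y along the boom, outwards to the antenna; x to the side on which the button stands out. A level push of about 14 N (11 to 17) makes it slip.
- button_axis (a point): Point on the boom's centre line, 150 mm above the bench, where the button sits, 140 mm along y from the post. It belongs to the stand and stays put while the tube slides; axes as the stand's. The button's domed tip is 21 mm from here along +x (unpressed). Beside and above the tube here is 50 mm of free room.
- button (a joint): Spring button: steel pin, 10 mm thick, round dome of 5 mm radius, held in the fixed inner tube, pressed level towards the centre line. 0 = fully out, 6 mm proud of the outer tube; 0.006 = flush with its face; 0.008 = under its wall, between holes. Spring 1.8 N out, 3.2 N flush. Not pressed, it blocks the tube; pressed flush, a pull of 5 to 8 N on the tube carries the hole's edge over the dome.
- boom (a joint): How far the outer tube is let out (m): 0 with the button in the first hole (start), growing as it slides along the stand's y. It has three round holes of 11.5 mm in the button's side, at set lengths, not evenly spaced: 25 to 50 mm from one to the next, the last 70 to 78 mm out. When a hole meets the pin the button pops out by itself and stops the tube dead, with about 0.7 mm of play.
- antenna_tip (a point): Front tip of the antenna, a thin dark board 124 mm wide narrowing to 40 mm, on the outer end of the tube, 390 mm from the tube's rear end; axes as the stand's. It moves with the tube.
- mouse: The wireless mouse under test, black, 60 x 104 x 37 mm, lying on a white foam column of the turntable ahead of the antenna. Leave it alone. Origin: centre of its underside.
- amplifier: Small finned aluminium amplifier module, 100 x 60 x 36 mm, lying on the bench under the antenna. Leave it alone. Origin: centre of its underside.
- attenuator: Short steel attenuator barrel, 22 mm in diameter, 62 mm long, lying on the bench beside the stand's foot. Leave it alone. Origin: on the bench under its middle.
- spanner: Steel spanner, 150 mm long, lying on the bench on the robot's side of the boom. Leave it alone. Origin: its underside.
- tube_rear (a point): Rear end of the outer tube, on its centre line; moves with the tube, axes as the stand's. The tube is pale, 30 x 30 mm square, 220 mm long, 2 mm wall, and slides on the fixed 25 mm square inner tube with 1 to 4 N of drag; at the start this end is 15 mm clear of the clamp and 100 mm behind the button. A pad that presses the button flush lies flat on the tube and grips it too.
- marker: Yellow marker pen, 110 mm long, lying on the bench beside the stand's foot. Leave it alone. Origin: its underside.

How it is judged (in metres and radians):
On the way:
1. the button is pressed flush by the fingers (value of joint button above 0.005 m and value of joint boom below 0.01 m), for 0.1 s.
At the end, for the whole second after the job is handed in: The button stands fully out (within 1.5 mm) through the last hole, the tube 71 to 77 mm out and at rest, the stand upright and within 3 mm of where it stood (value of joint button below 0.0015 m and value of joint boom between 0.071 and 0.077 m and velocity of joint boom between -0.005 and 0.005 m/s and distance of stand from where it was at the start of the episode below 0.003 m and angle between stand's own z axis and vertical below 0.03 rad and linear speed of stand below 0.005 m/s); the robot touches nothing.
It fails at once if the stand is shifted more than 3 mm at the post or 5 mm at the button, or tipped (distance of stand from where it was at the start of the episode above 0.003 m or distance of button_axis from where it was at the start of the episode above 0.005 m or angle between stand's own z axis and vertical above 0.05 rad).
It fails at once if the mouse under test is moved more than 5 mm (distance of mouse from where it was at the start of the episode above 0.005 m).
It fails at once if another loose thing on the bench is moved more than 15 mm (distance of any of amplifier, attenuator, spanner, marker from where it was at the start of the episode above 0.015 m).
It also fails if it takes over 48 s, if anything falls off the work surface, if the arm or the gripper's body presses on something with over 40 N, if the wrist force passes 120 N, or if a joint passes its speed limit or range.

## Working session

There is one attempt and no reset: what is moved stays moved. The work goes in short steps, Python scripts to look and compute and a tool call to move; the robot and the scene stay as the last step left them, time stands still between calls to the robot, and variables do not carry over. Pictures are saved under pics/ and viewed, and the job is handed in when it is done.

Besides the shell and the picture viewer there is one more tool, called after "Call:" by a JSON object that holds its "api" and its "payload", one argument or row to a line. step_arm: Moves the arm, as the interface text tells. Its arguments: {"type":"object","properties":{"rows":{"type":"array","items":{"type":"object","properties":{"delta_pos":{"type":"array","items":{"type":"number"}},"yaw":{"type":"number"}}}},"jaw":{"type":"number"}},"required":["rows"]}

```bash
ls; mkdir -p pics; python3 - <<'E'
from station import arm
import cv2,numpy as np
s=arm.sense()
print({k:np.round(v,3).tolist() for k,v in s.items()}, arm.nose_length)
for n in("side","top","wrist"):
    c=arm.calibration(n); print(n,np.round(c["intrinsics"],1).tolist(),np.round(c["view"],3).tolist())
    p,d=arm.snapshot(n); cv2.imwrite(f"pics/{n}0.png",p[:,:,::-1]); np.save(f"pics/{n}0.npy",d)
E
```

```text
pics
{'clock': 0.0, 'joint_positions': [66.752, 22.873, 2.579, 88.117, -1.069, 69.149, -2.905], 'joint_vel': [-0.081, -0.076, 0.056, 0.056, -0.068, -0.179, -0.013], 'joint_torque': [0.0, -47.513, 1.365, -25.422, 0.011, 0.009, 0.0], 'position': [0.196, -0.619, 0.247], 'eef_rot': [[0.953, 0.302, -0.001], [0.302, -0.953, 0.002], [-0.0, -0.002, -1.0]], 'ft_force': [0.202, 0.12, 0.881], 'ft_torque': [0.002, 0.052, 0.009], 'gripper_width': 0.996} 0.017
side [[494.0, 0.0, 317.6], [0.0, 494.0, 241.8], [0.0, 0.0, 1.0]] [[0.997, -0.07, -0.015, -0.531], [0.048, 0.495, 0.867, -0.154], [-0.054, -0.866, 0.497, -1.155], [0.0, 0.0, 0.0, 1.0]]
top [[500.0, 0.0, 311.0], [0.0, 500.0, 246.5], [0.0, 0.0, 1.0]] [[0.009, -1.0, -0.001, 0.058], [0.991, 0.009, 0.133, -0.517], [-0.133, -0.002, 0.991, -1.325], [0.0, 0.0, 0.0, 1.0]]
wrist [[349.1, 0.0, 324.8], [0.0, 349.1, 234.9], [0.0, 0.0, 1.0]] [[0.302, -0.953, -0.002, -0.648], [0.91, 0.289, -0.296, 0.039], [0.283, 0.088, 0.955, -0.379], [0.0, 0.0, 0.0, 1.0]]
```

View pics/side0.png

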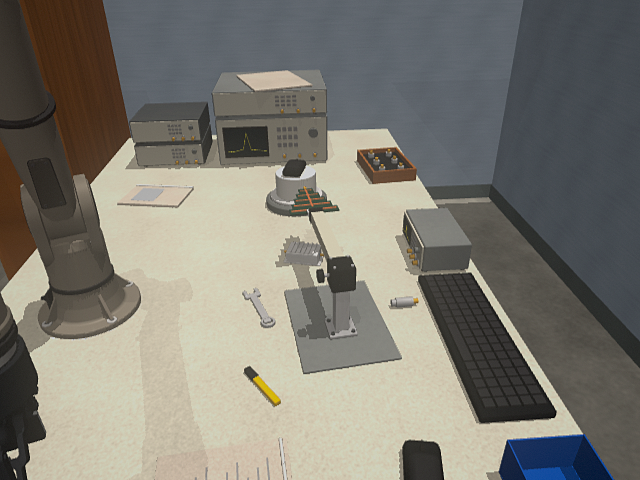

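View pics/top0.png

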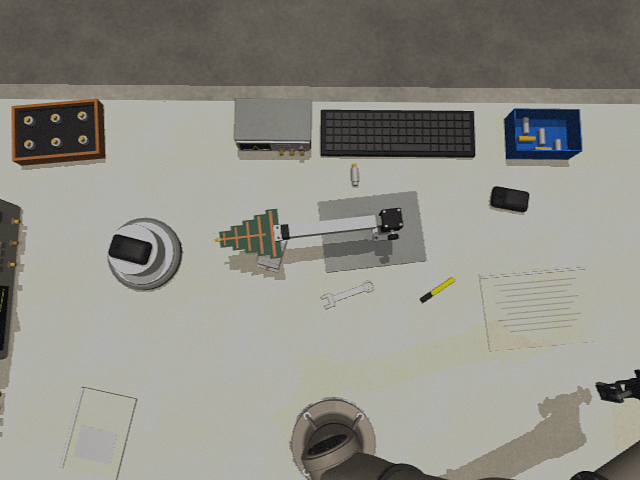

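View pics/wrist0.png

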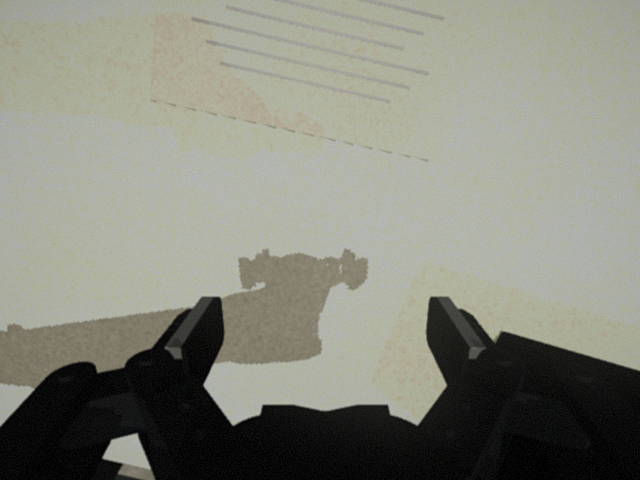

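The stand's post is at about (390,220) in the top view. The boom runs left (world +y) to the antenna at about (245,235), so the button faces away from the robot (+x). Next I'll measure the boom line roughly.

```bash
cat > h.py <<'E'
import numpy as np, cv2
from station import arm
def ray(c,uv):
    K=np.array(c["intrinsics"]);V=np.array(c["view"]);R=V[:3,:3];t=V[:3,3]
    p=np.linalg.inv(K)@np.array([uv[0],uv[1],1.0]); d=R.T@np.array([p[0],-p[1],-p[2]])
    return -R.T@t,d
def onz(c,uv,z):
    o,d=ray(c,uv); return o+d*(z-o[2])/d[2]
def proj(c,P):
    K=np.array(c["intrinsics"]);V=np.array(c["view"]);p=V[:3,:3]@np.array(P)+V[:3,3]
    q=K@np.array([p[0],-p[1],-p[2]]); return q[:2]/q[2]
def depthxyz(c,d):
    K=np.array(c["intrinsics"]);V=np.array(c["view"]);R=V[:3,:3];t=V[:3,3]
    v,u=np.mgrid[0:d.shape[0],0:d.shape[1]]
    x=(u-K[0,2])/K[0,0]*d;y=(v-K[1,2])/K[1,1]*d
    P=np.stack([x,-y,-d],-1); return (P-t)@R
E
python3 - <<'E'
from h import *
c=arm.calibration("top");d=np.load("pics/top0.npy");X=depthxyz(c,d)
im=cv2.imread("pics/top0.png")
m=(X[...,2]>0.155)&(X[...,2]<0.172)&(d>0)
m[:190]=0;m[270:]=0;m[:,:180]=0;m[:,430:]=0
g=im.min(2); t=m&(g>130)
n,l,s,_=cv2.connectedComponentsWithStats(t.astype(np.uint8)); print(s[1:][s[1:,4]>50])
k=1+np.argmax(s[1:,4]); P=X[l==k]; print(P.mean(0),P.min(0),P.max(0), np.median(P[:,2]))
r=cv2.minAreaRect(P[:,:2].astype(np.float32)*1000);print(r)
print(onz(c,(r[0][0],0),.165)[:0])
cv2.imwrite("pics/tz.png",cv2.resize(im[180:290,200:440],None,fx=3.3,fy=3.3,interpolation=cv2.INTER_CUBIC))
a=X[205:235,378:405]; a=a[a[...,2]>0.17]; print("clamp",a.mean(0),a.min(0),a.max(0))
ant=X[200:260,210:280]; ant=ant[(ant[...,2]>.12)];print("ant",ant.min(0),ant.max(0))
E
```

```text
[[ 288  215   89   22 1043]
 [ 273  225    9   16   80]]
[0.55220838 0.01125587 0.16532128] [ 0.5244386  -0.09820229  0.15574605] [0.57889553 0.12010837 0.17193293] 0.16531502917661928
((552.8034057617188, 10.882926940917969), (31.63730239868164, 217.38026428222656), 7.5052032470703125)
[]
clamp [ 0.56766477 -0.13183521  0.18510968] [ 0.33555541 -0.16031265  0.17008286] [0.59571603 0.06055432 1.3824348 ]
ant [0.33555541 0.06055432 0.14464947] [0.59537971 0.30428398 1.3824348 ]
```

View pics/tz.png

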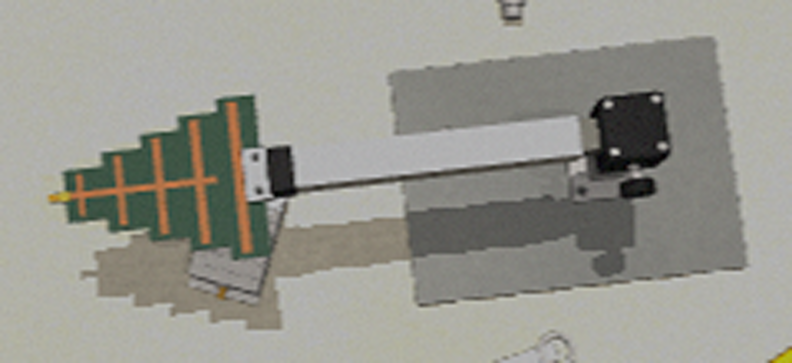

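```bash
python3 - <<'E'
from h import *
s=arm.sense();p=np.array(s["position"]);R=np.array(s["eef_rot"])
c=arm.calibration("wrist");V=np.array(c["view"]);o=-V[:3,:3].T@V[:3,3]
ot=R.T@(o-p);print("cam in tool",ot); Rc=R.T@V[:3,:3].T
a=np.radians(97.5);tx=np.array([np.cos(a),np.sin(a),0]);b=tx;tz=np.array([0,0,-1.]);ty=np.cross(tz,tx);Rn=np.c_[tx,ty,tz]
sx=np.array([np.cos(a-np.pi/2),np.sin(a-np.pi/2),0]);B=np.array([.554,.001,.15])
for lat,st,z in[(.13,-.05,.24),(.13,-.05,.28),(.12,-.07,.25),(.14,-.08,.27)]:
    T=B+lat*sx+st*b;T[2]=z
    cp=T+Rn@ot;Rw=Rn@Rc;VV=np.eye(4);VV[:3,:3]=Rw.T;VV[:3,3]=-Rw.T@cp
    cc=dict(intrinsics=c["intrinsics"],view=VV)
    print(T,cp,[proj(cc,B+.015*sx+q*b).round() for q in(.02,0,-.04,-.08,-.1)],[proj(cc,B+.015*sx+q*b+[0,0,.015]).round() for q in(.02,-.08)])
d=T-p;print(R.T@d)
X=depthxyz(arm.calibration("top"),np.load("pics/top0.npy"))
for nm,(u0,u1,v0,v1) in dict(att=(345,365,160,192),box=(233,313,97,158),kb=(320,475,108,158)).items():
    q=X[v0:v1,u0:u1].reshape(-1,3);q=q[q[:,2]>.01];print(nm,q.min(0),q.max(0))
E
```

```text
cam in tool [ 0.07569447 -0.00066972 -0.12544177]
[ 0.68941414 -0.03160384  0.24      ] [0.67887004 0.04335564 0.36544177] [array([132., 137.]), array([138., 171.]), array([147., 233.]), array([156., 290.]), array([160., 316.])] [array([118., 137.]), array([145., 300.])]
[ 0.68941414 -0.03160384  0.28      ] [0.67887004 0.04335564 0.40544177] [array([162., 135.]), array([166., 164.]), array([173., 218.]), array([180., 267.]), array([183., 290.])] [array([152., 136.]), array([172., 275.])]
[ 0.68211022 -0.052738    0.25      ] [0.67156612 0.02222148 0.37544177] [array([152., 102.]), array([157., 136.]), array([166., 200.]), array([173., 257.]), array([177., 283.])] [array([140., 100.]), array([164., 265.])]
[ 0.70324438 -0.06004192  0.27      ] [0.69270028 0.01491755 0.39544177] [array([134.,  88.]), array([139., 120.]), array([148., 180.]), array([156., 234.]), array([160., 260.])] [array([121.,  85.]), array([146., 241.])]
[ 0.65227491 -0.37987759 -0.02199902]
att [ 0.33555541 -0.0677968   0.01015752] [0.75600206 0.06055432 1.3824348 ]
box [0.33555541 0.06055432 0.01042552] [0.91883559 0.27751246 1.3824348 ]
kb [ 0.33555541 -0.39786786  0.01000114] [0.91720441 0.06055432 1.3824348 ]
```

```bash
cat >> h.py <<'E'
def go(T,ang):
    s=arm.sense();p=np.array(s["position"]);R=np.array(s["eef_rot"])
    a=np.degrees(np.arctan2(R[1,0],R[0,0]))
    print("clock",s["clock"],"pos",p.round(4),"ang",round(a,2),"tilt",R[2].round(4))
    print("units",(R.T@(np.array(T)-p)/.025).round(3),"yaw",round(-(ang-a)/8,3),"F",np.round(s["ft_force"],2),"w",round(s["gripper_width"],4))
a0=np.radians(97.5);b=np.array([np.cos(a0),np.sin(a0),0]);sx=np.array([b[1],-b[0],0]);B=np.array([.554,.001,.15])
E
python3 -c "
from h import *
T=B+.14*sx-.06*b;T[2]=.26;go(T,97.5)"
```

```text
clock 0.15 pos [ 0.1962 -0.6192  0.2475] ang 17.58 tilt [-1.0e-04 -1.5e-03 -1.0e+00]
units [ 26.231 -15.982  -0.479] yaw -9.989 F [-0.17  0.8   0.89] w 1.0006
```

Call:
{"api": "step_arm", "payload": {
  "rows": [
    {"delta_pos": [1.7,-1.04,-0.1],"yaw": -1},
    {"delta_pos": [3.4,-2.08,-0.2],"yaw": -2},
    {"delta_pos": [5.1,-3.12,-0.3],"yaw": -3},
    {"delta_pos": [6.8,-4.16,-0.4],"yaw": -4},
    {"delta_pos": [8.5,-5.2,-0.5],"yaw": -5}
  ],
  "jaw": -1
}}

```text
clock: 0.65
position: [0.3604, -0.4293, 0.2601]
eef_rot: [[0.531, 0.847, -0.001], [0.847, -0.531, 0.001], [0.001, -0.001, -1.0]]
ft_force: [0.1, -0.9, -0.5]
gripper_width: 1.002
```

```bash
python3 -c "
from h import *
T=B+.14*sx-.06*b;T[2]=.26;go(T,97.5)"
```

```text
clock 0.65 pos [ 0.3604 -0.4293  0.2601] ang 57.9 tilt [ 8.0e-04 -1.4e-03 -1.0e+00]
units [2.0417e+01 3.2600e+00 1.7000e-02] yaw -4.95 F [ 0.12 -0.89 -0.51] w 1.002
```

Call:
{"api": "step_arm", "payload": {
  "rows": [
    {"delta_pos": [1.95,0.31,0],"yaw": -1},
    {"delta_pos": [3.9,0.62,0],"yaw": -2},
    {"delta_pos": [5.85,0.93,0],"yaw": -3},
    {"delta_pos": [7.8,1.24,0],"yaw": -4},
    {"delta_pos": [9.75,1.55,0],"yaw": -4.95}
  ]
}}

```text
clock: 1.15
position: [0.5235, -0.2418, 0.2602]
eef_rot: [[-0.136, 0.991, -0.001], [0.991, 0.136, 0.001], [0.001, -0.001, -1.0]]
ft_force: [1.0, -0.3, 0.1]
gripper_width: 0.996
```

```bash
python3 -c "
from h import *
T=B+.14*sx-.06*b;T[2]=.21;go(T,97.5)"
```

```text
clock 1.15 pos [ 0.5235 -0.2418  0.2602] ang 97.81 tilt [ 1.2e-03 -8.0e-04 -1.0e+00]
units [7.022 8.117 2.011] yaw 0.039 F [ 1.01 -0.3   0.13] w 0.9959
```

Call:
{"api": "step_arm", "payload": {
  "rows": [
    {"delta_pos": [1.0,1.7,0]},
    {"delta_pos": [2.2,3.3,0]},
    {"delta_pos": [3.4,4.9,0]},
    {"delta_pos": [4.7,6.4,0]},
    {"delta_pos": [6.1,7.8,0.3]}
  ]
}}

```text
validation failed for argument at $.ro...
```

Call:
{"api": "step_arm", "payload": {
  "rows": [
    {"delta_pos": [0.9,0.3,0.8]},
    {"delta_pos": [0.9,0.3,1.7]},
    {"delta_pos": [0.9,0.3,1.7]},
    {"delta_pos": [0.9,0.3,1.7]},
    {"delta_pos": [0.9,0.3,1.7]}
  ]
}}

```text
validation failed for argument at $.ro...
```

```bash
python3 - <<'E'
from h import *
T=B+.14*sx-.06*b;T[2]=.21;go(T,97.5)
import pickle
c=arm.calibration("wrist");p,d=arm.snapshot("wrist")
pickle.dump((c,p,d),open("pics/w1.pkl","wb"))
cv2.imwrite("pics/w1.png",p[:,:,::-1])
cv2.imwrite("pics/w1z.png",cv2.resize(p[60:360,20:260,::-1],None,fx=2,fy=2,interpolation=cv2.INTER_CUBIC))
print([proj(c,B+.015*sx+q*b).round() for q in(.02,0,-.04,-.08,-.1)])
E
```

```text
clock 1.15 pos [ 0.5235 -0.2418  0.2602] ang 97.81 tilt [ 1.2e-03 -8.0e-04 -1.0e+00]
units [7.022 8.117 2.011] yaw 0.039 F [ 1.01 -0.3   0.13] w 0.9959
[array([ 484., -255.]), array([ 478., -202.]), array([ 468., -104.]), array([460., -18.]), array([456.,  21.])]
```

View pics/w1.png

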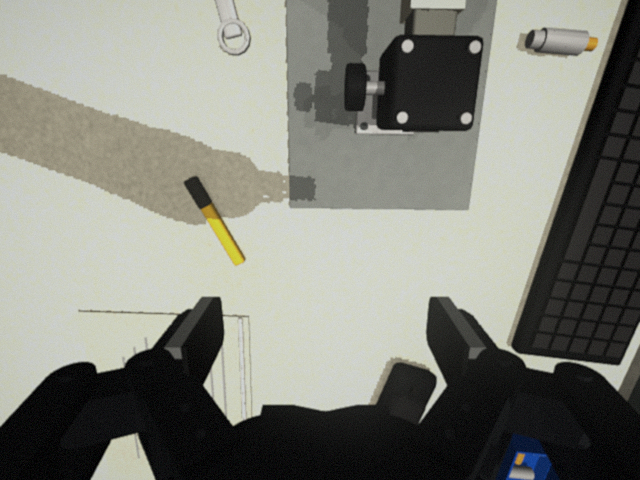

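View pics/w1z.png

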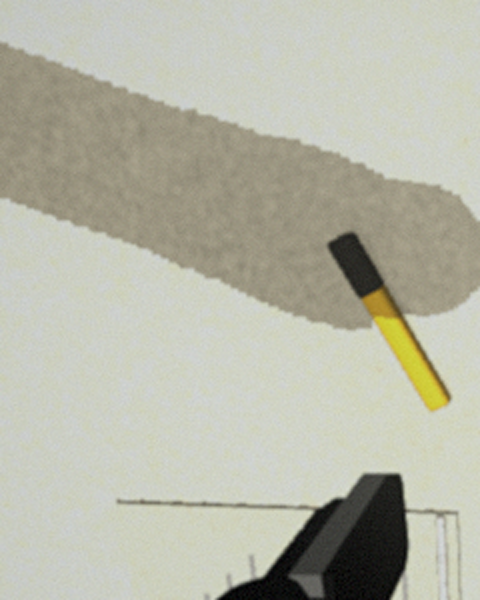

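The moves were refused because yaw is required in every row. The view from the old pose shows the clamp at about (430,83) and the marker at about (215,220). I'm sending the moves again.

Call:
{"api": "step_arm", "payload": {
  "rows": [
    {"delta_pos": [1.0,1.7,0],"yaw": 0},
    {"delta_pos": [2.2,3.3,0],"yaw": 0},
    {"delta_pos": [3.4,4.9,0],"yaw": 0},
    {"delta_pos": [4.7,6.4,0],"yaw": 0},
    {"delta_pos": [6.1,7.8,0.3],"yaw": 0}
  ]
}}

```text
clock: 1.7
position: [0.6939, -0.0601, 0.2572]
eef_rot: [[-0.15, 0.989, 0.007], [0.989, 0.15, 0.008], [0.007, 0.008, -1.0]]
ft_force: [0.7, -0.2, -0.1]
gripper_width: 0.999
```

Call:
{"api": "step_arm", "payload": {
  "rows": [
    {"delta_pos": [0.9,0.3,0.8],"yaw": 0},
    {"delta_pos": [0.9,0.3,1.7],"yaw": 0},
    {"delta_pos": [0.9,0.3,1.7],"yaw": 0},
    {"delta_pos": [0.9,0.3,1.7],"yaw": 0},
    {"delta_pos": [0.9,0.3,1.7],"yaw": 0}
  ]
}}

```text
clock: 2.2
position: [0.6988, -0.038, 0.2163]
eef_rot: [[-0.148, 0.989, 0.009], [0.989, 0.148, 0.007], [0.006, 0.01, -1.0]]
ft_force: [0.1, 0.7, 0.1]
gripper_width: 0.998
```

```bash
python3 - <<'E'
from h import *
T=B+.14*sx-.06*b;T[2]=.21;go(T,97.5)
import pickle
c=arm.calibration("wrist");p,d=arm.snapshot("wrist")
pickle.dump((c,p,d),open("pics/w1.pkl","wb"))
cv2.imwrite("pics/w2.png",p[:,:,::-1])
cv2.imwrite("pics/w2z.png",cv2.resize(p[60:360,20:260,::-1],None,fx=2,fy=2,interpolation=cv2.INTER_CUBIC))
print([proj(c,B+.015*sx+q*b).round() for q in(.02,0,-.04,-.08,-.1)])
E
```

```text
clock 2.2 pos [ 0.6988 -0.038   0.2163] ang 98.52 tilt [ 0.0057  0.0098 -0.9999]
units [-0.099  0.058  0.254] yaw 0.127 F [0.1  0.72 0.07] w 0.9976
[array([ 89., 120.]), array([ 95., 159.]), array([108., 231.]), array([118., 295.]), array([123., 324.])]
```

View pics/w2.png

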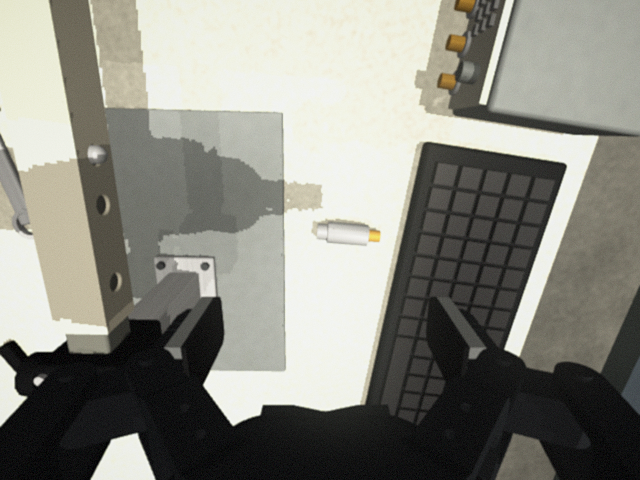

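View pics/w2z.png

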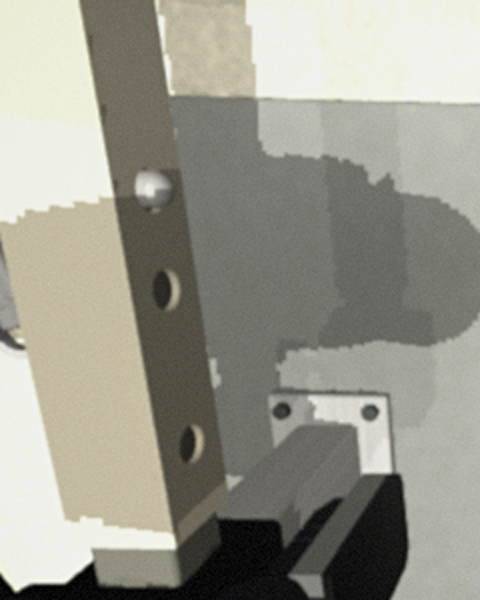

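```bash
python3 - <<'E'
from h import *
import pickle
c,p,d=pickle.load(open("pics/w1.pkl","rb"))
X=depthxyz(c,d).reshape(-1,3)
X=X[(X[:,0]<.62)&(X[:,0]>.45)&(X[:,1]<.06)&(X[:,1]>-.09)]
top=X[(X[:,2]>.160)&(X[:,2]<.171)];print("ztop",np.median(top[:,2]),len(top))
q=top-B
l=q@sx;st=q@b
# edges per station
E1=[];E2=[];S=[]
for s in np.arange(-.085,.05,.005):
    k=l[(st>s)&(st<s+.005)]
    if len(k)>20: S.append(s+.0025);E1.append(k.min());E2.append(k.max())
S=np.array(S)
f1=np.polyfit(S,E1,1);f2=np.polyfit(S,E2,1);print("edges",f1,f2,"slope deg",np.degrees([f1[0],f2[0]]))
side=X[(X[:,2]>.139)&(X[:,2]<.16)];q=side-B;l=q@sx;st=q@b
k=(l>.008)&(l<.025);f=np.polyfit(st[k],l[k],1);
r=l[k]-np.polyval(f,st[k]);k2=abs(r)<.002;f=np.polyfit(st[k][k2],l[k][k2],1);print("side face",f,np.degrees(f[0]),k2.sum())
for uv,lat in(((97,154),.018),((103.5,204.5),.015),((116.2,282),.015)):
    o,dd=ray(c,uv);lat+=f[1]-.015
    t=(lat-(o-B)@sx)/(dd@sx);P=o+t*dd;print(uv,P.round(4),"st",round((P-B)@b*1000,1),"lat",(P-B)@sx)
E
```

```text
ztop 0.16481109531574886 19327
edges [ 0.01603838 -0.01530753] [0.0097365  0.01603698] slope deg [0.91893142 0.55786019]
side face [0.00743973 0.01491873] 0.4262653278045953 6229
(97, 154) [0.5714 0.0064 0.1525] st 3.1 lat 0.017918728243148725
(103.5, 204.5) [ 0.572  -0.0216  0.1495] st -24.7 lat 0.014918728243148811
(116.2, 282) [ 0.5782 -0.0682  0.1498] st -71.8 lat 0.01491872824314879
```

```bash
sed -i 's/^a0=.*$/a0=np.radians(97.0);b=np.array([np.cos(a0),np.sin(a0),0]);sx=np.array([b[1],-b[0],0]);B=np.array([.5536,.0035,.15])/' h.py
python3 -c "
from h import *
T=B.copy();T[2]=.21;go(T,97.0)"
```

```text
clock 2.25 pos [ 0.6988 -0.0379  0.2165] ang 98.52 tilt [ 0.0058  0.0102 -0.9999]
units [ 2.497 -5.502  0.22 ] yaw 0.191 F [-0.44  0.39  0.39] w 0.9977
```

Call:
{"api": "step_arm", "payload": {
  "rows": [
    {"delta_pos": [0.8,-1.8,0],"yaw": 0.05},
    {"delta_pos": [1.6,-3.6,0.1],"yaw": 0.1},
    {"delta_pos": [2.5,-5.3,0.2],"yaw": 0.19},
    {"delta_pos": [2.5,-5.5,0.2],"yaw": 0.19},
    {"delta_pos": [2.5,-5.5,0.2],"yaw": 0.19}
  ],
  "jaw": -0.3
}}

```text
clock: 2.75
position: [0.5531, 0.0031, 0.212]
eef_rot: [[-0.122, 0.992, 0.012], [0.993, 0.122, 0.006], [0.004, 0.012, -1.0]]
ft_force: [0.7, 1.2, -0.6]
gripper_width: 0.652
```

```bash
python3 - <<'E'
from h import *
T=B.copy();T[2]=.21;go(T,97.0)
import pickle
c=arm.calibration("wrist");p,d=arm.snapshot("wrist")
pickle.dump((c,p,d),open("pics/w3.pkl","wb"))
cv2.imwrite("pics/w3.png",p[:,:,::-1])
print([proj(c,B+.015*sx+q*b+[0,0,.015]).round() for q in(.1,.02,0,-.04,-.08,-.1)])
print([proj(c,B-.015*sx+q*b+[0,0,.015]).round() for q in(.1,.02,0,-.04,-.08,-.1)])
E
```

```text
clock 2.75 pos [0.5531 0.0031 0.212 ] ang 97.0 tilt [ 0.0042  0.0122 -0.9999]
units [0.013 0.02  0.079] yaw -0.0 F [ 0.73  1.19 -0.64] w 0.652
[array([358.,  71.]), array([353., 240.]), array([352., 275.]), array([351., 340.]), array([349., 398.]), array([349., 424.])]
[array([291.,  71.]), array([296., 240.]), array([297., 275.]), array([298., 340.]), array([300., 398.]), array([300., 424.])]
```

View pics/w3.png

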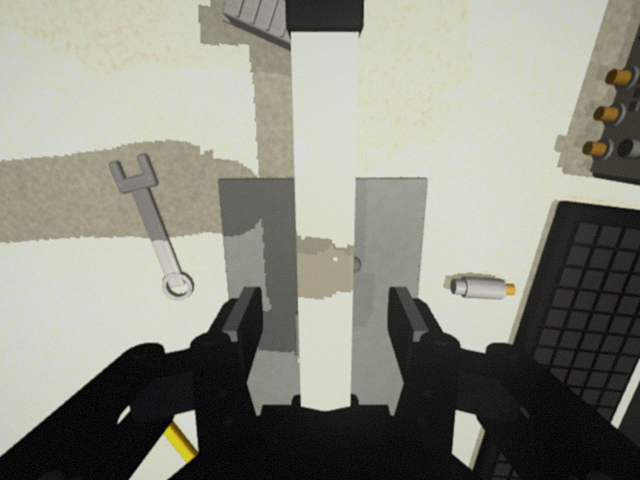

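```bash
python3 - <<'E'
from h import *
import pickle
c,p,d=pickle.load(open("pics/w3.pkl","rb"))
g=cv2.GaussianBlur(p,(1,3),0).astype(float)
g=p.astype(float).sum(2)/3
gx=np.gradient(cv2.GaussianBlur(g,(5,5),0),axis=1)
def edge(u0,slope_range,sign,rows):
    pts=[]
    for v in rows:
        w=sign*gx[v,u0(v)-8:u0(v)+9]; w=np.clip(w,0,None)
        k=int(w.argmax())
        if w[k]<6: continue
        lo,hi=max(k-2,0),min(k+3,len(w)); ww=w[lo:hi]
        pts.append((u0(v)-8+(ww*np.arange(lo,hi)).sum()/ww.sum(),v))
    pts=np.array(pts); 
    W=np.array([onz(c,q,.165) for q in pts]); st=(W-B)@b; l=(W-B)@sx
    for _ in range(4):
        f=np.polyfit(st,l,1); r=l-np.polyval(f,st);k=abs(r)<max(2*r.std(),2e-4); st,l=st[k],l[k]
    return f,len(st),r.std()
rows=[v for v in range(188,345) if not 235<v<300]
L=edge(lambda v:int(292+ (v-71)*.028),0,1,rows);Rr=edge(lambda v:int(357-(v-71)*.028),0,-1,rows)
print(L,Rr,"mean lat(mm)",(L[0][1]+Rr[0][1])*500,"ang",np.degrees((L[0][0]+Rr[0][0])/2),"width",Rr[0][1]-L[0][1])
for lat,z in((.016,.15),(.019,.15)):
  P=None
  o,dd=ray(c,(357.5,264)); t=(z-o[2])/dd[2];P=o+t*dd;print("button",(P-B)@b,(P-B)@sx,P)
E
```

```text
(array([ 0.00040734, -0.01497733]), 84, np.float64(6.669300248476009e-05)) (array([-0.00224686,  0.01525488]), 93, np.float64(5.6850374324073155e-05)) mean lat(mm) 0.13877735720687745 ang -0.052698537094621134 width 0.03023221409413076
button 0.00043147196979453954 0.01920823232135783 [0.57261247 0.00626915 0.15      ]
button 0.00043147196979453954 0.01920823232135783 [0.57261247 0.00626915 0.15      ]
```

```bash
python3 -c "
from h import *
T=B+.0002*sx+.002*b;T[2]=.148;go(T,97.0)"
```

```text
clock 2.8 pos [0.5547 0.0027 0.2122] ang 96.94 tilt [ 0.0047  0.0136 -0.9999]
units [ 0.104 -0.068  2.567] yaw -0.008 F [ 0.63 -0.07  0.29] w 0.6523
```

Call:
{"api": "step_arm", "payload": {
  "rows": [
    {"delta_pos": [0.1,-0.05,0.8],"yaw": 0},
    {"delta_pos": [0.1,-0.05,1.6],"yaw": 0},
    {"delta_pos": [0.1,-0.05,2.3],"yaw": 0},
    {"delta_pos": [0.1,-0.05,2.57],"yaw": 0},
    {"delta_pos": [0.1,-0.05,2.57],"yaw": 0}
  ],
  "jaw": -0.2
}}

```text
clock: 3.3
position: [0.5549, 0.005, 0.1474]
eef_rot: [[-0.12, 0.993, 0.012], [0.993, 0.12, 0.007], [0.005, 0.013, -1.0]]
ft_force: [0.1, 0.2, -0.6]
gripper_width: 0.6
```

```bash
python3 -c "
from h import *
T=B+.0002*sx+.002*b;T[2]=.148;go(T,97.0)"
```

```text
clock 3.3 pos [0.5549 0.005  0.1474] ang 96.87 tilt [ 0.0053  0.0131 -0.9999]
units [ 0.028 -0.049 -0.025] yaw -0.016 F [ 0.09  0.25 -0.63] w 0.6
```

Call:
{"api": "step_arm", "payload": {
  "rows": [
    {"delta_pos": [0.03,-0.05,0],"yaw": 0},
    {"delta_pos": [0.03,-0.05,0],"yaw": 0},
    {"delta_pos": [0.03,-0.05,0],"yaw": 0},
    {"delta_pos": [0.03,-0.05,0],"yaw": 0},
    {"delta_pos": [0.03,-0.05,0],"yaw": 0}
  ],
  "jaw": 0.1
}}

```text
clock: 3.8
position: [0.5545, 0.0054, 0.1483]
eef_rot: [[-0.119, 0.993, 0.015], [0.993, 0.119, 0.007], [0.005, 0.015, -1.0]]
ft_force: [1.9, -0.2, 1.7]
gripper_width: 0.453
```

```bash
python3 -c "
from h import *
T=B+.0002*sx+.002*b;T[2]=.148;go(T,97.0)"
```

```text
clock 3.8 pos [0.5545 0.0054 0.1483] ang 96.86 tilt [ 0.0049  0.0155 -0.9999]
units [ 0.007 -0.037  0.01 ] yaw -0.017 F [ 1.92 -0.25  1.74] w 0.4528
```

Call:
{"api": "step_arm", "payload": {
  "rows": [
    {"delta_pos": [0,-0.04,0],"yaw": 0},
    {"delta_pos": [0,-0.04,0],"yaw": 0},
    {"delta_pos": [0,-0.04,0],"yaw": 0},
    {"delta_pos": [0,-0.04,0],"yaw": 0},
    {"delta_pos": [0,-0.04,0],"yaw": 0}
  ],
  "jaw": 0.23
}}

```text
clock: 4.3
position: [0.5538, 0.0054, 0.1485]
eef_rot: [[-0.12, 0.993, 0.016], [0.993, 0.119, 0.007], [0.005, 0.016, -1.0]]
ft_force: [2.5, -0.2, 2.1]
gripper_width: 0.386
```

```bash
python3 -c "
from h import *
T=B+.0002*sx+.002*b;T[2]=.148;go(T,97.0)"
```

```text
clock 4.3 pos [0.5538 0.0054 0.1485] ang 96.87 tilt [ 0.0049  0.0162 -0.9999]
units [ 0.005 -0.011  0.019] yaw -0.016 F [ 2.54 -0.2   2.05] w 0.3865
```

Call:
{"api": "step_arm", "payload": {
  "rows": [
    {"delta_pos": [0,-0.02,0],"yaw": 0},
    {"delta_pos": [0,-0.02,0],"yaw": 0},
    {"delta_pos": [0,-0.02,0],"yaw": 0},
    {"delta_pos": [0,-0.02,0],"yaw": 0},
    {"delta_pos": [0,-0.02,0],"yaw": 0}
  ],
  "jaw": 0.28
}}

```text
clock: 4.8
position: [0.5535, 0.0054, 0.1486]
eef_rot: [[-0.12, 0.993, 0.016], [0.993, 0.12, 0.007], [0.005, 0.016, -1.0]]
ft_force: [3.2, 0.5, 2.1]
gripper_width: 0.364
```

```bash
python3 -c "
from h import *
T=B+.0002*sx+.002*b;T[2]=.148;go(T,97.0)"
```

```text
clock 4.8 pos [0.5535 0.0054 0.1486] ang 96.87 tilt [ 0.0049  0.0165 -0.9999]
units [0.004 0.004 0.023] yaw -0.016 F [3.18 0.46 2.1 ] w 0.3639
```

Call:
{"api": "step_arm", "payload": {
  "rows": [
    {"delta_pos": [0,0,0],"yaw": 0},
    {"delta_pos": [0,0,0],"yaw": 0},
    {"delta_pos": [0,0,0],"yaw": 0},
    {"delta_pos": [0,0,0],"yaw": 0},
    {"delta_pos": [0,0,0],"yaw": 0}
  ],
  "jaw": 0.31
}}

```text
clock: 5.3
position: [0.5536, 0.0054, 0.1487]
eef_rot: [[-0.12, 0.993, 0.016], [0.993, 0.12, 0.007], [0.005, 0.017, -1.0]]
ft_force: [4.4, 0.4, 3.1]
gripper_width: 0.349
```

```bash
python3 -c "
from h import *
s=arm.sense();print(s['ft_torque'])
T=B+.0002*sx+.002*b;T[2]=.148;go(T,97.0)"
```

```text
[ 0.01112754 -0.43651976  0.13389657]
clock 5.3 pos [0.5536 0.0054 0.1487] ang 96.87 tilt [ 0.0049  0.0168 -0.9998]
units [ 0.003 -0.002  0.027] yaw -0.016 F [4.41 0.45 3.1 ] w 0.3492
```

Call:
{"api": "step_arm", "payload": {
  "rows": [
    {"delta_pos": [0,0.02,0],"yaw": 0},
    {"delta_pos": [0,0.03,0],"yaw": 0},
    {"delta_pos": [0,0.03,0],"yaw": 0},
    {"delta_pos": [0,0.03,0],"yaw": 0},
    {"delta_pos": [0,0.03,0],"yaw": 0}
  ],
  "jaw": 0.35
}}

```text
clock: 5.8
position: [0.5537, 0.0054, 0.1488]
eef_rot: [[-0.12, 0.993, 0.014], [0.993, 0.12, 0.006], [0.005, 0.015, -1.0]]
ft_force: [2.7, -0.1, 5.6]
gripper_width: 0.338
```

```bash
python3 -c "
from h import *
s=arm.sense();print(s['ft_torque'])
T=B+.0002*sx+.002*b;T[2]=.148;go(T,97.0)"
```

```text
[-0.13879343  0.34722578  0.18186995]
clock 5.8 pos [0.5537 0.0054 0.1488] ang 96.88 tilt [ 0.0046  0.015  -0.9999]
units [ 0.004 -0.005  0.032] yaw -0.015 F [ 2.66 -0.08  5.61] w 0.3383
```

Call:
{"api": "step_arm", "payload": {
  "rows": [
    {"delta_pos": [0.03,0,0],"yaw": 0},
    {"delta_pos": [0.06,0,0],"yaw": 0},
    {"delta_pos": [0.08,0,0],"yaw": 0},
    {"delta_pos": [0.1,0,0],"yaw": 0},
    {"delta_pos": [0.12,0,0],"yaw": 0}
  ]
}}

```text
clock: 6.3
position: [0.5535, 0.0067, 0.1488]
eef_rot: [[-0.119, 0.993, 0.014], [0.993, 0.119, 0.004], [0.003, 0.015, -1.0]]
ft_force: [4.1, -2.6, 3.4]
gripper_width: 0.341
```

```bash
python3 -c "
from h import *
T=B+.0002*sx+.002*b;T[2]=.148;go(T,97.0)"
```

```text
clock 6.3 pos [0.5535 0.0067 0.1488] ang 96.83 tilt [ 0.0025  0.0149 -0.9999]
units [-0.049 -0.003  0.032] yaw -0.021 F [ 4.06 -2.58  3.39] w 0.3414
```

Call:
{"api": "step_arm", "payload": {
  "rows": [
    {"delta_pos": [0.1,0.01,0],"yaw": 0},
    {"delta_pos": [0.13,0.01,0],"yaw": 0},
    {"delta_pos": [0.16,0.01,0],"yaw": 0},
    {"delta_pos": [0.18,0.01,0],"yaw": 0},
    {"delta_pos": [0.2,0.01,0],"yaw": 0}
  ]
}}

```text
clock: 6.8
position: [0.5532, 0.0089, 0.1488]
eef_rot: [[-0.118, 0.993, 0.014], [0.993, 0.118, 0.001], [-0.001, 0.014, -1.0]]
ft_force: [4.8, -6.2, 4.6]
gripper_width: 0.342
```

```bash
python3 -c "
from h import *
T=B+.0002*sx+.002*b;T[2]=.148;go(T,97.0)"
```

```text
clock 6.8 pos [0.5532 0.0089 0.1488] ang 96.76 tilt [-0.001   0.0142 -0.9999]
units [-0.137 -0.002  0.031] yaw -0.03 F [ 4.79 -6.21  4.64] w 0.3425
```

Call:
{"api": "step_arm", "payload": {
  "rows": [
    {"delta_pos": [0.16,0.01,0],"yaw": 0},
    {"delta_pos": [0.18,0.01,0],"yaw": 0},
    {"delta_pos": [0.2,0.01,0],"yaw": 0},
    {"delta_pos": [0.22,0.01,0],"yaw": 0},
    {"delta_pos": [0.24,0.01,0],"yaw": 0}
  ]
}}

```text
clock: 7.3
position: [0.5526, 0.014, 0.1488]
eef_rot: [[-0.117, 0.993, 0.014], [0.993, 0.117, -0.0], [-0.002, 0.014, -1.0]]
ft_force: [3.8, -3.1, 5.8]
gripper_width: 0.347
```

```bash
python3 -c "
from h import *
T=B+.0002*sx+.002*b;T[2]=.148;go(T,97.0)
p,d=arm.snapshot('wrist');cv2.imwrite('pics/w4.png',p[:,:,::-1])"
```

```text
clock 7.3 pos [0.5526 0.014  0.1488] ang 96.73 tilt [-0.0021  0.0135 -0.9999]
units [-0.341 -0.001  0.031] yaw -0.034 F [ 3.84 -3.07  5.78] w 0.3471
```

View pics/w4.png

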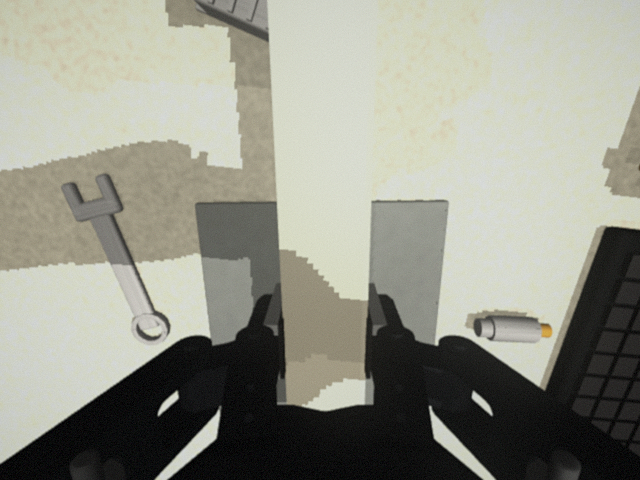

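Call:
{"api": "step_arm", "payload": {
  "rows": [
    {"delta_pos": [0.2,0.01,0],"yaw": 0},
    {"delta_pos": [0.28,0.01,0],"yaw": 0},
    {"delta_pos": [0.36,0.01,0],"yaw": 0},
    {"delta_pos": [0.42,0.01,0],"yaw": 0},
    {"delta_pos": [0.48,0.01,0],"yaw": 0}
  ]
}}

```text
clock: 7.85
position: [0.551, 0.0263, 0.1488]
eef_rot: [[-0.117, 0.993, 0.013], [0.993, 0.117, -0.0], [-0.002, 0.013, -1.0]]
ft_force: [2.7, -2.8, 5.3]
gripper_width: 0.343
```

```bash
python3 -c "
from h import *
T=B+.0002*sx+.002*b;T[2]=.148;go(T,97.0)
c=arm.calibration('top');p,d=arm.snapshot('top');cv2.imwrite('pics/top1.png',p[:,:,::-1]);np.save('pics/top1.npy',d)
q=cv2.imread('pics/top0.png');o=np.vstack([cv2.resize(i[180:285,200:440],None,fx=2.7,fy=2.7) for i in (q,p[:,:,::-1])]);cv2.imwrite('pics/cmp1.png',o)"
```

```text
clock 7.85 pos [0.551  0.0263 0.1488] ang 96.75 tilt [-0.0019  0.0128 -0.9999]
units [-0.838  0.002  0.033] yaw -0.032 F [ 2.73 -2.79  5.27] w 0.3431
```

View pics/cmp1.png

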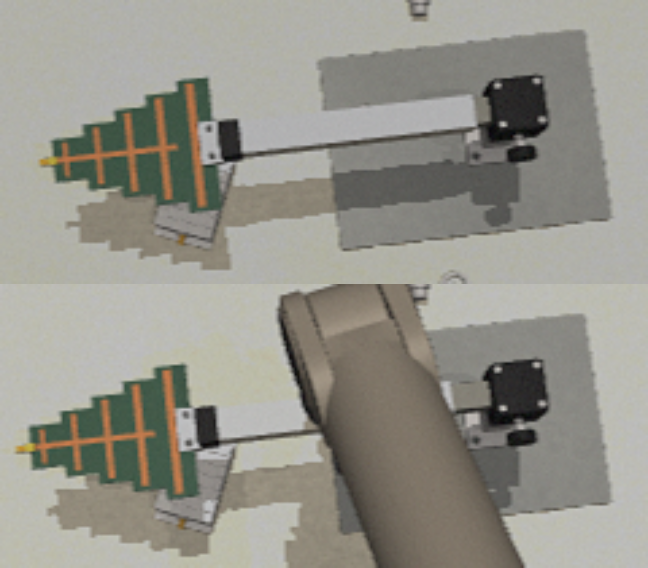

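Call:
{"api": "step_arm", "payload": {
  "rows": [
    {"delta_pos": [0.08,0,0],"yaw": 0},
    {"delta_pos": [0.12,0,0],"yaw": 0},
    {"delta_pos": [0.15,0,0],"yaw": 0},
    {"delta_pos": [0.18,0,0],"yaw": 0},
    {"delta_pos": [0.2,0,0],"yaw": 0}
  ]
}}

```text
clock: 8.4
position: [0.5503, 0.0319, 0.1488]
eef_rot: [[-0.118, 0.993, 0.013], [0.993, 0.118, 0.0], [-0.001, 0.013, -1.0]]
ft_force: [2.4, -1.6, 5.0]
gripper_width: 0.342
```

Call:
{"api": "step_arm", "payload": {
  "rows": [
    {"delta_pos": [0.05,0,0],"yaw": 0},
    {"delta_pos": [0.06,0,0],"yaw": 0},
    {"delta_pos": [0.07,0,0],"yaw": 0},
    {"delta_pos": [0.08,0,0],"yaw": 0},
    {"delta_pos": [0.09,0,0],"yaw": 0}
  ]
}}

```text
clock: 8.9
position: [0.5501, 0.0335, 0.1487]
eef_rot: [[-0.118, 0.993, 0.013], [0.993, 0.118, -0.001], [-0.002, 0.013, -1.0]]
ft_force: [3.0, -2.3, 5.1]
gripper_width: 0.345
```

Call:
{"api": "step_arm", "payload": {
  "rows": [
    {"delta_pos": [0.06,0,0],"yaw": 0},
    {"delta_pos": [0.07,0,0],"yaw": 0},
    {"delta_pos": [0.08,0,0],"yaw": 0},
    {"delta_pos": [0.09,0,0],"yaw": 0},
    {"delta_pos": [0.1,0,0],"yaw": 0}
  ]
}}

```text
clock: 9.4
position: [0.5501, 0.0338, 0.1488]
eef_rot: [[-0.117, 0.993, 0.013], [0.993, 0.117, -0.003], [-0.005, 0.013, -1.0]]
ft_force: [3.6, -6.1, 6.4]
gripper_width: 0.341
```

Call:
{"api": "step_arm", "payload": {
  "rows": [
    {"delta_pos": [0,0,0],"yaw": 0},
    {"delta_pos": [0,0,0],"yaw": 0},
    {"delta_pos": [0,0,0],"yaw": 0},
    {"delta_pos": [-0.2,0,0],"yaw": 0},
    {"delta_pos": [-0.4,0,0],"yaw": 0}
  ],
  "jaw": -0.25
}}

```text
clock: 9.9
position: [0.551, 0.0239, 0.1486]
eef_rot: [[-0.117, 0.993, 0.012], [0.993, 0.117, -0.003], [-0.005, 0.012, -1.0]]
ft_force: [0.4, -0.2, -0.1]
gripper_width: 0.626
```

```bash
python3 -c "
from h import *
T=B+.0002*sx+.002*b;T[2]=.148;go(T,97.0)
p,d=arm.snapshot('wrist');cv2.imwrite('pics/w5.png',p[:,:,::-1])"
```

```text
clock 9.9 pos [0.551  0.0239 0.1486] ang 96.73 tilt [-0.0046  0.0119 -0.9999]
units [-0.742  0.016  0.026] yaw -0.034 F [ 0.4  -0.19 -0.06] w 0.6257
```

View pics/w5.png

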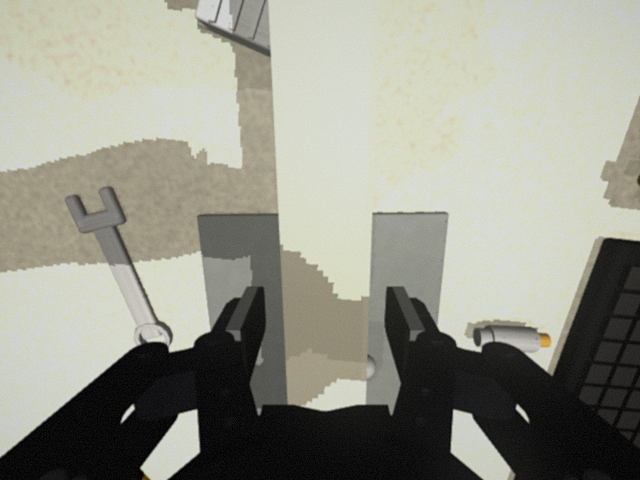

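Call:
{"api": "step_arm", "payload": {
  "rows": [
    {"delta_pos": [-0.25,0.02,0.02],"yaw": -0.02},
    {"delta_pos": [-0.5,0.02,0.02],"yaw": -0.03},
    {"delta_pos": [-0.74,0.02,0.02],"yaw": -0.03},
    {"delta_pos": [-0.74,0.02,0.02],"yaw": -0.03},
    {"delta_pos": [-0.74,0.02,0.02],"yaw": -0.03}
  ],
  "jaw": -0.15
}}

```text
clock: 10.45
position: [0.5539, 0.0039, 0.1482]
eef_rot: [[-0.119, 0.993, 0.013], [0.993, 0.119, -0.004], [-0.005, 0.012, -1.0]]
ft_force: [-0.1, 0.2, 0.3]
gripper_width: 0.577
```

```bash
python3 -c "
from h import *
T=B+.0002*sx+.002*b;T[2]=.148;go(T,97.0)
c=arm.calibration('wrist')
p,d=arm.snapshot('wrist');cv2.imwrite('pics/w6.png',p[:,:,::-1]);print(proj(c,B+.0004*b+.019*sx),proj(c,B+.015*sx+.05*b+[0,0,.015]),proj(c,B-.015*sx+.05*b+[0,0,.015]))"
```

```text
clock 10.45 pos [0.5539 0.0039 0.1482] ang 96.83 tilt [-0.0055  0.012  -0.9999]
units [ 0.067 -0.005  0.007] yaw -0.021 F [-0.14  0.16  0.28] w 0.5773
[370.82760692 324.26931075] [370.52540589 213.7936269 ] [276.48006761 214.2753672 ]
```

View pics/w6.png

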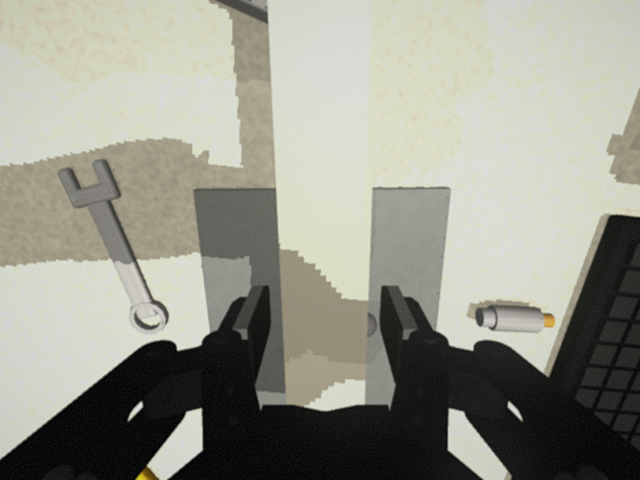

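The button is seen at (370,325) and was predicted at (371,324), so it's out and the stand hasn't shifted. Next I'll press it again.

Call:
{"api": "step_arm", "payload": {
  "rows": [
    {"delta_pos": [0.07,0,0],"yaw": -0.02},
    {"delta_pos": [0.07,0,0],"yaw": -0.02},
    {"delta_pos": [0.07,0,0],"yaw": -0.02},
    {"delta_pos": [0.07,-0.01,0],"yaw": -0.02},
    {"delta_pos": [0.07,-0.01,0],"yaw": -0.02}
  ],
  "jaw": 0.24
}}

```text
clock: 11.0
position: [0.5541, 0.0062, 0.1486]
eef_rot: [[-0.123, 0.992, 0.014], [0.992, 0.123, -0.004], [-0.005, 0.014, -1.0]]
ft_force: [2.6, -0.8, 1.0]
gripper_width: 0.38
```

```bash
python3 -c "
from h import *
T=B+.0002*sx+.002*b;T[2]=.148;go(T,97.0)"
```

```text
clock 11.0 pos [0.5541 0.0062 0.1486] ang 97.04 tilt [-0.0052  0.0137 -0.9999]
units [-0.026 -0.025  0.023] yaw 0.005 F [ 2.63 -0.76  1.03] w 0.3802
```

Call:
{"api": "step_arm", "payload": {
  "rows": [
    {"delta_pos": [0,-0.03,0],"yaw": 0},
    {"delta_pos": [0,-0.03,0],"yaw": 0},
    {"delta_pos": [0,-0.03,0],"yaw": 0},
    {"delta_pos": [0,-0.03,0],"yaw": 0},
    {"delta_pos": [0,-0.03,0],"yaw": 0}
  ],
  "jaw": 0.28
}}

```text
clock: 11.5
position: [0.5536, 0.0062, 0.1487]
eef_rot: [[-0.123, 0.992, 0.015], [0.992, 0.123, -0.003], [-0.005, 0.014, -1.0]]
ft_force: [3.1, 0.2, 1.2]
gripper_width: 0.363
```

```bash
python3 -c "
from h import *
T=B+.0002*sx+.002*b;T[2]=.148;go(T,97.0)"
```

```text
clock 11.5 pos [0.5536 0.0062 0.1487] ang 97.04 tilt [-0.0052  0.0142 -0.9999]
units [-0.027 -0.005  0.029] yaw 0.005 F [3.09 0.24 1.19] w 0.3634
```

Call:
{"api": "step_arm", "payload": {
  "rows": [
    {"delta_pos": [0,0.01,0],"yaw": 0},
    {"delta_pos": [0,0.02,0],"yaw": 0},
    {"delta_pos": [0,0.03,0],"yaw": 0},
    {"delta_pos": [0,0.03,0],"yaw": 0},
    {"delta_pos": [0,0.03,0],"yaw": 0}
  ],
  "jaw": 0.35
}}

```text
clock: 12.0
position: [0.5536, 0.0062, 0.1489]
eef_rot: [[-0.123, 0.992, 0.013], [0.992, 0.123, -0.004], [-0.005, 0.012, -1.0]]
ft_force: [0.8, 0.4, 5.9]
gripper_width: 0.343
```

Call:
{"api": "step_arm", "payload": {
  "rows": [
    {"delta_pos": [0.08,0.01,0],"yaw": 0},
    {"delta_pos": [0.12,0.01,0],"yaw": 0},
    {"delta_pos": [0.15,0.01,0],"yaw": 0},
    {"delta_pos": [0.18,0.01,0],"yaw": 0},
    {"delta_pos": [0.2,0.01,0],"yaw": 0}
  ]
}}

```text
clock: 12.5
position: [0.5533, 0.0084, 0.1489]
eef_rot: [[-0.121, 0.993, 0.012], [0.993, 0.121, -0.008], [-0.009, 0.011, -1.0]]
ft_force: [3.9, -7.3, 3.0]
gripper_width: 0.344
```

```bash
python3 -c "
from h import *
T=B+.0002*sx+.002*b;T[2]=.148;go(T,97.0)"
```

```text
clock 12.5 pos [0.5533 0.0084 0.1489] ang 96.96 tilt [-0.009   0.0115 -0.9999]
units [-0.117 -0.003  0.038] yaw -0.005 F [ 3.85 -7.33  3.01] w 0.3442
```

Call:
{"api": "step_arm", "payload": {
  "rows": [
    {"delta_pos": [0.12,0.02,0],"yaw": 0},
    {"delta_pos": [0.14,0.02,0],"yaw": 0},
    {"delta_pos": [0.16,0.02,0],"yaw": 0},
    {"delta_pos": [0.17,0.02,0],"yaw": 0},
    {"delta_pos": [0.18,0.02,0],"yaw": 0}
  ]
}}

```text
clock: 13.0
position: [0.5528, 0.0119, 0.1489]
eef_rot: [[-0.121, 0.993, 0.011], [0.993, 0.121, -0.009], [-0.01, 0.01, -1.0]]
ft_force: [1.1, -3.2, 5.0]
gripper_width: 0.342
```

```bash
python3 -c "
from h import *
T=B+.0002*sx+.002*b+.0471*b;T[2]=.148;go(T,97.0)"
```

```text
clock 13.0 pos [0.5528 0.0119 0.1489] ang 96.93 tilt [-0.0101  0.0103 -0.9999]
units [ 1.627 -0.005  0.021] yaw -0.009 F [ 1.05 -3.16  5.04] w 0.3419
```

Call:
{"api": "step_arm", "payload": {
  "rows": [
    {"delta_pos": [0.2,0.01,0],"yaw": 0},
    {"delta_pos": [0.32,0.01,0],"yaw": 0},
    {"delta_pos": [0.44,0.01,0],"yaw": 0},
    {"delta_pos": [0.54,0.01,0],"yaw": 0},
    {"delta_pos": [0.62,0.01,0],"yaw": 0}
  ]
}}

```text
clock: 13.5
position: [0.5509, 0.0272, 0.1489]
eef_rot: [[-0.121, 0.993, 0.011], [0.993, 0.121, -0.009], [-0.011, 0.01, -1.0]]
ft_force: [-0.0, -3.8, 6.2]
gripper_width: 0.341
```

```bash
python3 -c "
from h import *
T=B+.0002*sx+.002*b+.0471*b;T[2]=.148;go(T,97.0)"
```

```text
clock 13.5 pos [0.5509 0.0272 0.1489] ang 96.93 tilt [-0.0106  0.0096 -0.9999]
units [ 1.009 -0.002  0.025] yaw -0.009 F [-0.01 -3.81  6.17] w 0.3406
```

Call:
{"api": "step_arm", "payload": {
  "rows": [
    {"delta_pos": [0.2,0,0],"yaw": 0},
    {"delta_pos": [0.32,0,0],"yaw": 0},
    {"delta_pos": [0.44,0,0],"yaw": 0},
    {"delta_pos": [0.54,0,0],"yaw": 0},
    {"delta_pos": [0.62,0,0],"yaw": 0}
  ]
}}

```text
clock: 14.0
position: [0.5489, 0.0429, 0.1489]
eef_rot: [[-0.121, 0.993, 0.011], [0.993, 0.121, -0.009], [-0.011, 0.009, -1.0]]
ft_force: [1.3, -3.6, 6.0]
gripper_width: 0.338
```

```bash
python3 -c "
from h import *
T=B+.0002*sx+.002*b+.0471*b;T[2]=.148;go(T,97.0)"
```

```text
clock 14.0 pos [0.5489 0.0429 0.1489] ang 96.94 tilt [-0.0105  0.0094 -0.9999]
units [0.376 0.001 0.031] yaw -0.008 F [ 1.32 -3.57  6.02] w 0.3377
```

Call:
{"api": "step_arm", "payload": {
  "rows": [
    {"delta_pos": [0.1,0,0],"yaw": 0},
    {"delta_pos": [0.14,0,0],"yaw": 0},
    {"delta_pos": [0.17,0,0],"yaw": 0},
    {"delta_pos": [0.2,0,0],"yaw": 0},
    {"delta_pos": [0.22,0,0],"yaw": 0}
  ]
}}

```text
clock: 14.5
position: [0.548, 0.0503, 0.1489]
eef_rot: [[-0.122, 0.993, 0.01], [0.993, 0.122, -0.007], [-0.008, 0.009, -1.0]]
ft_force: [0.4, 3.3, 3.9]
gripper_width: 0.344
```

Call:
{"api": "step_arm", "payload": {
  "rows": [
    {"delta_pos": [0.05,0,0],"yaw": 0},
    {"delta_pos": [0.07,0,0],"yaw": 0},
    {"delta_pos": [0.09,0,0],"yaw": 0},
    {"delta_pos": [0.11,0,0],"yaw": 0},
    {"delta_pos": [0.12,0,0],"yaw": 0}
  ]
}}

```text
clock: 15.0
position: [0.5478, 0.0521, 0.1489]
eef_rot: [[-0.121, 0.993, 0.011], [0.993, 0.121, -0.009], [-0.01, 0.009, -1.0]]
ft_force: [0.2, -1.8, 5.0]
gripper_width: 0.346
```

Call:
{"api": "step_arm", "payload": {
  "rows": [
    {"delta_pos": [0.06,0,0],"yaw": 0},
    {"delta_pos": [0.07,0,0],"yaw": 0},
    {"delta_pos": [0.08,0,0],"yaw": 0},
    {"delta_pos": [0.09,0,0],"yaw": 0},
    {"delta_pos": [0.1,0,0],"yaw": 0}
  ]
}}

```text
clock: 15.5
position: [0.5477, 0.0528, 0.1489]
eef_rot: [[-0.12, 0.993, 0.011], [0.993, 0.12, -0.011], [-0.012, 0.009, -1.0]]
ft_force: [1.8, -3.7, 6.4]
gripper_width: 0.338
```

Call:
{"api": "step_arm", "payload": {
  "rows": [
    {"delta_pos": [0.07,0,0],"yaw": 0},
    {"delta_pos": [0.08,0,0],"yaw": 0},
    {"delta_pos": [0.09,0,0],"yaw": 0},
    {"delta_pos": [0.1,0,0],"yaw": 0},
    {"delta_pos": [0.11,0,0],"yaw": 0}
  ]
}}

```text
clock: 16.0
position: [0.5477, 0.053, 0.1489]
eef_rot: [[-0.119, 0.993, 0.011], [0.993, 0.119, -0.014], [-0.015, 0.009, -1.0]]
ft_force: [1.6, -4.0, 5.7]
gripper_width: 0.343
```

Call:
{"api": "step_arm", "payload": {
  "rows": [
    {"delta_pos": [0.1,0,0],"yaw": 0},
    {"delta_pos": [0.11,0,0],"yaw": 0},
    {"delta_pos": [0.12,0,0],"yaw": 0},
    {"delta_pos": [0.13,0,0],"yaw": 0},
    {"delta_pos": [0.14,0,0],"yaw": 0}
  ]
}}

```text
clock: 16.5
position: [0.5477, 0.053, 0.1489]
eef_rot: [[-0.118, 0.993, 0.011], [0.993, 0.118, -0.018], [-0.02, 0.009, -1.0]]
ft_force: [1.2, -5.1, 5.6]
gripper_width: 0.345
```

Stopped dead: no motion at 5 N. I'll open and look.

Call:
{"api": "step_arm", "payload": {
  "rows": [
    {"delta_pos": [0,0,0],"yaw": 0},
    {"delta_pos": [0,0,0],"yaw": 0},
    {"delta_pos": [0,0,0],"yaw": 0},
    {"delta_pos": [0,0,0],"yaw": 0},
    {"delta_pos": [0,0,0],"yaw": 0}
  ],
  "jaw": -0.25
}}

```text
clock: 17.0
position: [0.5474, 0.0533, 0.1487]
eef_rot: [[-0.118, 0.993, 0.01], [0.993, 0.118, -0.018], [-0.019, 0.008, -1.0]]
ft_force: [0.0, 0.0, 0.5]
gripper_width: 0.623
```

```bash
python3 -c "
from h import *
T=B+.0002*sx+.002*b;T[2]=.148;go(T,97.0)"
```

```text
clock 17.0 pos [0.5474 0.0533 0.1487] ang 96.79 tilt [-0.0193  0.0081 -0.9998]
units [-1.926  0.019  0.065] yaw -0.026 F [0.01 0.02 0.54] w 0.6235
```

Call:
{"api": "step_arm", "payload": {
  "rows": [
    {"delta_pos": [0,0,-0.5],"yaw": 0},
    {"delta_pos": [0,0,-1.2],"yaw": 0},
    {"delta_pos": [0,0,-1.9],"yaw": 0},
    {"delta_pos": [0,0,-2.6],"yaw": 0},
    {"delta_pos": [0,0,-2.9],"yaw": 0}
  ]
}}

```text
clock: 17.5
position: [0.5477, 0.0551, 0.2238]
eef_rot: [[-0.118, 0.993, 0.014], [0.993, 0.119, -0.018], [-0.019, 0.012, -1.0]]
ft_force: [-0.0, 0.5, -0.1]
gripper_width: 0.624
```

```bash
python3 -c "
from h import *
T=B+.14*sx-.05*b;T[2]=.215;go(T,97.0)"
```

```text
clock 17.5 pos [0.5477 0.0551 0.2238] ang 96.81 tilt [-0.0194  0.012  -0.9997]
units [-4.053  5.59   0.497] yaw -0.024 F [-0.    0.48 -0.11] w 0.6242
```

Call:
{"api": "step_arm", "payload": {
  "rows": [
    {"delta_pos": [-0.8,1.6,0],"yaw": 0},
    {"delta_pos": [-1.8,3.2,0],"yaw": 0},
    {"delta_pos": [-2.9,4.7,0.1],"yaw": 0},
    {"delta_pos": [-4.0,5.6,0.2],"yaw": 0},
    {"delta_pos": [-4.0,5.6,0.3],"yaw": 0}
  ]
}}

```text
clock: 18.0
position: [0.7014, -0.0339, 0.2187]
eef_rot: [[-0.111, 0.994, 0.015], [0.994, 0.111, -0.021], [-0.022, 0.012, -1.0]]
ft_force: [0.6, -1.8, -1.0]
gripper_width: 0.625
```

```bash
python3 - <<'E'
from h import *
T=B+.14*sx-.05*b;T[2]=.215;go(T,97.0)
c=arm.calibration("wrist");p,d=arm.snapshot("wrist")
import pickle;pickle.dump((c,p,d),open("pics/w7.pkl","wb"))
cv2.imwrite("pics/w7.png",p[:,:,::-1])
pt,dt=arm.snapshot("top");cv2.imwrite("pics/top2.png",pt[:,:,::-1])
print([proj(c,B+.016*sx+q*b).round(1) for q in(.0004,.0471,.0749,-.026)])
q=cv2.imread('pics/top0.png');o=np.vstack([cv2.resize(i[180:285,190:430],None,fx=2.7,fy=2.7) for i in (q,pt[:,:,::-1])]);cv2.imwrite('pics/cmp2.png',o)
for u0,u1,v0,v1 in((318,426,190,270),(372,410,205,250),(320,378,278,310),(418,458,275,304),(345,365,160,190),(105,185,215,295)):
    x=cv2.cvtColor(q[v0:v1,u0:u1],6).astype(np.float32);y=cv2.cvtColor(pt[v0:v1,u0:u1,::-1].copy(),6).astype(np.float32)
    print(cv2.phaseCorrelate(x,y))
E
```

```text
clock 18.0 pos [ 0.7014 -0.0339  0.2187] ang 96.38 tilt [-0.0223  0.0125 -0.9997]
units [ 0.208 -0.09   0.141] yaw -0.077 F [ 0.56 -1.8  -0.98] w 0.6249
[array([ 88.9, 166.4]), array([67.9, 71.7]), array([53.6,  7.4]), array([ 99.4, 213.6])]
((-0.17280663251488448, 0.4272316697065577), 0.12624201311005487)
((-12.480874674584804, 16.357088688146288), -0.2907289086447822)
((0.11918401421569058, 0.1394363363250264), 0.5230793391664823)
((1.8579431175426215, 1.6372581220507119), 0.10065821369489034)
((-7.566104058327795, 7.8524722453943765), -0.2517485529184341)
((0.023133629659319865, -0.027335048735814382), 0.9847113006561995)
```

View pics/w7.png

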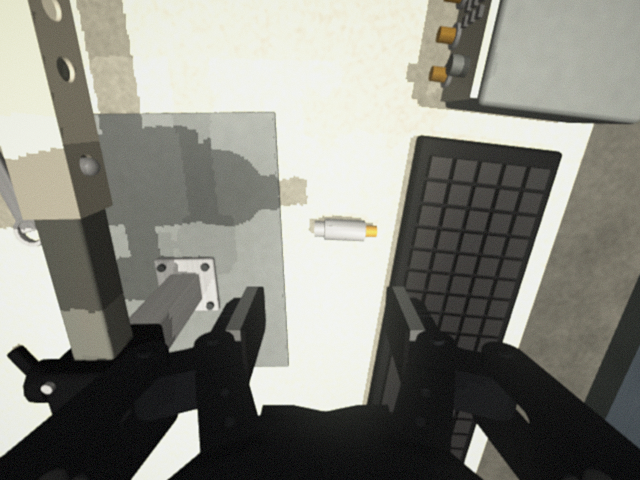

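View pics/cmp2.png

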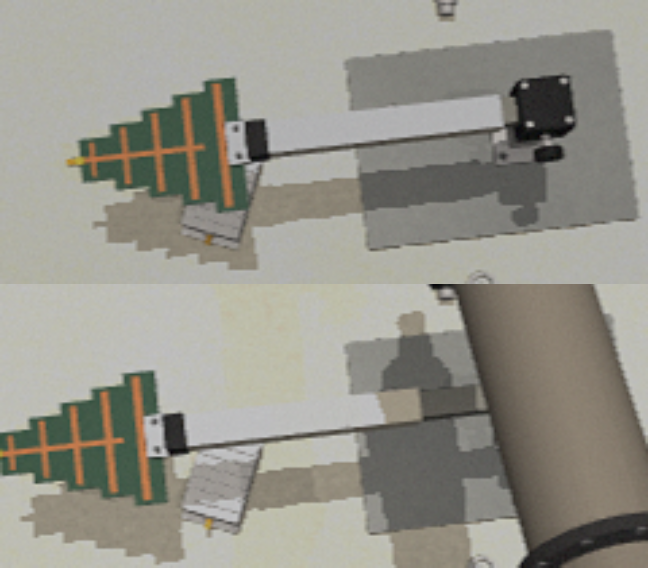

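```bash
python3 - <<'E'
from h import *
import pickle
a=pickle.load(open("pics/w1.pkl","rb"))[1];c,q,d=pickle.load(open("pics/w7.pkl","rb"))
o=np.hstack([cv2.resize(i,None,fx=5,fy=5,interpolation=cv2.INTER_CUBIC) for i in(a[110:220,60:135],q[120:230,52:127])])
cv2.imwrite("pics/bz.png",o[:,:,::-1])
X=depthxyz(c,d)[155:178,78:102].reshape(-1,3);l=(X-B)@sx;k=(X[:,2]>.14)&(X[:,2]<.165)
print("lat max",np.sort(l[k])[-15:].round(4))
print((onz(c,(107,212),.13)-B)@b)
E
```

```text
lat max [0.021  0.021  0.0211 0.0211 0.0211 0.0211 0.0211 0.0212 0.0212 0.0213
 0.0214 0.0214 0.0214 0.0215 0.0216]
-0.03022247394722277
```

View pics/bz.png

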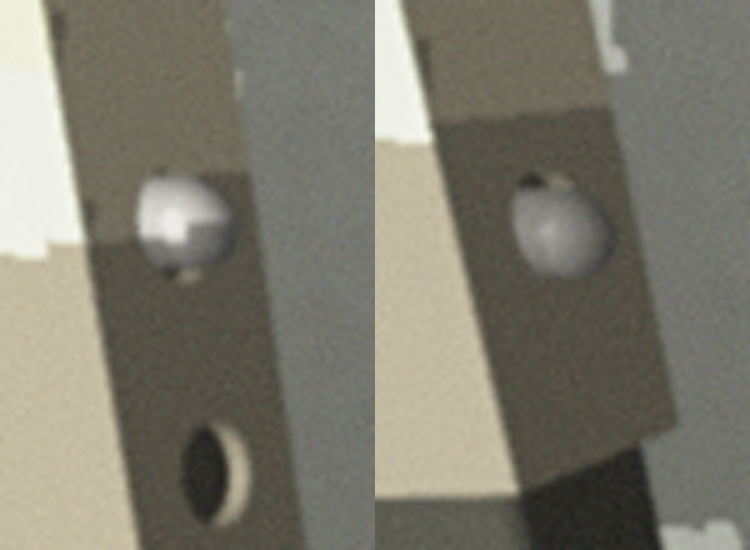

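```bash
python3 -c "
from station import arm
s=arm.sense();print(s['clock'],s['ft_force'],s['joint_vel']);print(arm.finish_job())"
```

```text
18.1 [-0.03464436 -0.01000825  0.05292981] [-1.05301897 -1.71143914 -2.1329719   1.58967823 -0.73868728  0.03623549
  0.0678633 ]
the job is handed in; nothing more can be done
None
```

The boom is out to its last hole and the button stands fully out through it. I handed the job in at 18.1 s of the 48 s allowed. No verdict was reported, so the result rests on my own checks.

**What I did:** Hole positions from the wrist camera were about 27–28 mm and 75 mm back from the button. I pinched the tube over the button, pressed it flush and pulled the tube about 28 mm until it stopped in the second hole. I then opened the jaws, went back, pressed again and pulled about 47 mm until it stopped in the last hole. The sideways force I read at the end of each move stayed under about 8.5 N, below the 11 N at which the stand could start to slip.

**Last checks:**
- **Button:** the dome's tip is 21 mm from the centre line, which is fully out. Both empty holes are ahead of it, and the tube's rear end is about 25 mm behind it by eye. A single rough pixel reading gave about 30 mm.
- **Tube travel:** about 75 mm from the measured hole spacing. I did not measure the final travel separately.
- **Stand:** the button was seen within about 1.5 pixels (roughly 1 mm) of where it should be if the stand had not moved. An earlier view, with the tube about 20 mm out, also showed the clamp in place.
- **Other things:** before-and-after top pictures show no shift for the mouse or the spanner. That comparison was unusable for the stand and the attenuator, and weak for the marker, because the arm or its shadow was in the way. The amplifier was only compared by eye. Nothing in the wrist views suggested any of them moved.
- **Robot:** it was clear of everything and the force reading was close to 0 N. The arm was still settling at about 2 degrees/s when I handed in.

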